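# Lock the clip-in vanity mirror with its lever bolt

### The arm

A 6-joint arm with a two-finger parallel gripper is mounted at the origin on the work surface. World frame = base frame: x ahead of the robot, y to its left, z up, the work surface at z = 0. Lengths are in m, angles in rad, forces in N, time in s.
With the tool pointing down it reaches from about 0.3 to 0.775 m from the base axis. Payload 14.6 kg.
Tool frame: the origin (TCP) lies on the centre line of the jaws, within the pads' length; the fingertips stand 25 mm ahead of it and the grasp point (between the pads) lies 6 mm ahead of it (ctrl.tip_reach is the distance from the TCP to the fingertips, in m); z points along the fingers, y is the line along which they close (so a half turn about z gives the same grasp; the last joint's range is limited). The gripper opens to 94 mm and grips with 3 to 60 N. Pads are 16 mm wide; open, the fingers measure 119 mm over their backs; the gripper's body (75 mm by 177 mm) begins 78 mm behind the grasp point.
Start: joints at [-1.352, 0.3, 1.521, -0, 1.321, -0.067], TCP at [0.155, -0.528, 0.23] pointing down, gripper open.
Joint ranges: [-3.03, 3.03], [-0.79, 2.21], [0.23, 2.52], [-1.04, 4.18], [0, 3.07], [-2.55, 2.55]. Speed limits (rad/s): [2.22, 2.22, 2.57, 3.14, 3.14, 3.14].

### API

Orientations are given as [roll, pitch, yaw] about the fixed x, y, z axes, in that order (R = Rz(yaw) Ry(pitch) Rx(roll)).
In Python, from station import ctrl gives the robot as it stands. The module is installed in compiled form; this text tells all that it offers.
- The arm moves only by the tool apply_moves, never from a script. Its argument "deltas" is a list of rows, each a list of 7 numbers: the closure in counts, from 0 (fully open) to 255 (shut), then the shift along the world's x, y, z in cm, then the turn, a rotation vector about the world's x, y, z in rad. In form: [[jaw, tx, ty, tz, ax, ay, az], ...]. A call has 1 to 10 rows; each row shifts and turns the commanded pose from where the row before left it; what a row does not reach is not made up. A row lasts 1/10 s, in which the tool goes at most 50 mm and 8.59 degrees, less where a joint would pass 70% of its speed; a pose out of reach is approached as far as the arm can. A call with a gripper value outside its range is refused whole. The fingers move at their own pace and stop on an object; "grip_force" is the grip in N (left out, the last holds). Time passes only in rows, so rows that do not move let the fingers close. It gives the time, the measured TCP pose, the force, the opening and the grip force at its end, in the units of the state.
- ctrl.get_obs(): the state, without advancing time (a new reading comes with each control period).
- ctrl.camera(name): name is "scene" or "top"; returns a dict with "img" (480x640x3 uint8, red, green, blue), "K" (3x3 intrinsics, pixels), "k1" (the pictures are not rectified: a ray, as slopes to the right and down, at radius r is drawn at 1 + k1 r^2 times it, then the intrinsics apply), "pose" (4x4, takes a point from camera to world coordinates). Camera axes: x right, y up, looking along -z (the intrinsics and any distortion apply to the point x, -y, -z); pixel columns grow to the right and rows downward; lengths in m; the calibration is good to about 2 mm. A picture is of the moment at which its call begins. There is no depth.
- ctrl.hand_in(): hands the job in; it is judged then, once.
The state is a dict: "time_s": time; "qpos": joint angles; "joint_vel": joint speeds; "tau": joint torques, N m; "ee_pos": TCP position; "eef_rot": TCP orientation; "force": force on the tool from outside, world axes, zero at the start; "moment": the same for the moment, N m; "grip_width": finger opening in m; "grip_force": force on a finger pad.
Only numpy, scipy, OpenCV 4.12 (cv2) and the standard library are available. Lean on these libraries where they do the work, as an engineer would, in place of code of your own. Each camera call takes 0.05 s, during which the arm holds its last target. There are 200 camera calls.

### The job

Fix the vanity mirror in its counter clamp: by its upright red lever, screw the lever bolt clockwise until it is just snug, stopping when you feel it bite, because forcing it further spins the brass insert loose in the jaw. Then fold the red lever fully down flat and let go. Leave the other toiletries standing and lying where they are.

Things in the scene. Friction and masses are not known exactly. Their poses are not given: they have to be found in the camera images.
- clamp: Counter clamp fixed to the marble: 100 x 100 x 10 mm aluminium plate, white jaw block 64 x 64 mm with its top 34 mm above the counter, and the dark bar of the mirror foot running from it along its own -y to a round 132 mm mirror on a post 190 mm away (top about 215 mm high). Origin on the counter, on the bolt's vertical axis; z up. It does not move.
- seat (a point): Centre of the top face of the brass insert (a 34 mm wide, 4 mm thick brass disc on the jaw), 38 mm above the counter, on the bolt's axis; axes as the clamp's.
- insert_mark (a point): Black mark on the brass insert, 15 mm from the bolt's axis, on its top face 38 mm above the counter. The insert stands still unless the snug bolt is forced on: it then slips and turns with the bolt at about 0.6 N m. A slip of the mark by up to 4 mm does no harm; beyond 6 mm it counts as spun loose.
- washer_under (a point): Centre of the underside of the 29 mm steel washer below the bolt's head; it comes down 0.16 mm per radian of clockwise turn (right-hand thread) and lies on the insert (at the height of seat) when the bolt is snug. At the start it stands a few tenths of a millimetre higher (1.3 to 3.0 rad still to turn), too little to measure well. The bolt turns against a steady 0.12 N m until it is snug and then stops hard.
- pivot (a point): Pivot of the lever in the bolt's head, on the bolt's axis, 54 mm above the counter. Turns with the bolt: its y axis is the hinge pin, its x axis points level to the side to which the lever folds down, z up.
- lever_tip (a point): Middle of the free end of the red lever, 73 mm from the pivot. z axis runs along the lever away from the pivot; y axis along the hinge pin. The lever is a flat blade 24 mm wide (along y) and 9 mm thick (along x), its wide part reaching from 15 to 73 mm from the pivot.
- lever (a joint): Fold of the lever in rad: 0 standing straight up (a stop), 1.53 folded down level (a stop). It starts at 0 to 0.1. Stiff: stays where it is left; takes 0.18 N m at the start of the fold and 0.30 N m at its end.
- jar: Tall glass apothecary jar with a steel cap, 84 mm wide, 184 mm high, loose and upright; origin under its middle. Leave alone.
- hair_pick: Black plastic hair pick lying flat, about 175 x 62 x 8 mm, loose; origin where handle and teeth meet, on the underside. Leave alone.
- curler: Aluminium eyelash curler lying flat, about 115 x 70 x 22 mm, loose; origin near its middle, on the underside. Leave alone.
- compact: Round black powder compact, 66 mm wide, 15 mm high, loose; origin under its middle. Leave alone.
- lotion: Orange lotion bottle, 56 mm wide, 150 mm high, loose, upright. Leave alone.
- tumbler: Blue ceramic tumbler, 72 mm wide, 95 mm high, loose, upright. Leave alone.
- cream: White cream jar, 64 mm wide, 50 mm high, loose, upright. Leave alone.

How it is judged:
On the way, in this order (a step that is already met when the one before it is completed fails the run):
1. the bolt is screwed down snug while its lever still stands up (z of washer_under in the frame of seat below 2.6e-05 m and value of joint lever below 0.4 rad), for 0.2 s.
2. the lever is folded down flat with the bolt still snug (z of washer_under in the frame of seat below 2.6e-05 m and value of joint lever above 1.4 rad), for 0.2 s.
At the end, for the whole second after the job is handed in: The bolt is snug (washer within 0.026 mm of the insert, that is within 0.16 rad of its stop), the lever is folded to more than 1.40 rad of its 1.53, the insert's mark has slipped less than 6 mm, and the toiletries are at rest (all of step 2 and distance of insert_mark from where it was at the start of the episode below 0.006 m and linear speed of each of jar, hair_pick, curler, compact, lotion, tumbler, cream below 0.02 m/s); the robot touches nothing.
It fails at once if the brass insert is spun loose (its mark moves more than 6 mm) (distance of insert_mark from where it was at the start of the episode above 0.006 m).
It fails at once if a bystander is shifted by more than 30 mm (distance of any of jar, hair_pick, curler, compact, lotion, tumbler, cream from where it was at the start of the episode above 0.03 m).
It fails at once if an upright jar, bottle or tumbler is tipped (angle between any of jar, lotion, tumbler, cream's own z axis and vertical above 0.35 rad).
It also fails if it takes over 67 s, if anything falls off the work surface, if the arm or the gripper's body presses on something with over 40 N, if the wrist force passes 120 N, or if a joint passes its speed limit or range.

## Working session

There is one attempt and no reset: what is moved stays moved. The work goes in short steps, Python scripts to look and compute and a tool call to move; the robot and the scene stay as the last step left them, time stands still between calls to the robot, and variables do not carry over. Pictures are saved under pics/ and viewed, at most 10 in all, crops included, and the job is handed in when it is done.

Besides the shell and the picture viewer there is one more tool, called after "Call:" as name([rows], argument=value, ...), one row to a line, values as JSON. apply_moves: Moves the arm, as the interface text tells. Its arguments: {"type":"object","properties":{"deltas":{"type":"array"},"grip_force":{"type":"number"}},"required":["deltas"]}

```bash
mkdir -p pics; cat > h.py <<'E'
import numpy as np, cv2
from station import ctrl
def ray(c,u,v):
    K=c["K"];x=(u-K[0,2])/K[0,0];y=(v-K[1,2])/K[1,1];a,b=x,y
    for _ in range(20):
        s=1+c["k1"]*(a*a+b*b);a,b=x/s,y/s
    P=c["pose"];return P[:3,3],P[:3,:3]@np.array([a,-b,-1.])
def atz(c,u,v,z):
    o,d=ray(c,u,v);return o+d*(z-o[2])/d[2]
def proj(c,p):
    P=c["pose"];q=P[:3,:3].T@(np.array(p)-P[:3,3]);a,b=q[0]/-q[2],-q[1]/-q[2]
    s=1+c["k1"]*(a*a+b*b);K=c["K"];return K[0,0]*a*s+K[0,2],K[1,1]*b*s+K[1,2]
def snap(n,tag):
    c=ctrl.camera(n);cv2.imwrite(f"pics/{tag}.png",c["img"][:,:,::-1]);return c
E
python3 - <<'E'
from h import *
for n in("scene","top"):
    c=snap(n,n+"0");print(n,c["K"].round(1).tolist(),c["k1"],c["pose"].round(3).tolist())
print(ctrl.get_obs())
E
```

```text
scene [[469.4, 0.0, 319.5], [0.0, 469.4, 239.1], [0.0, 0.0, 1.0]] -0.05850930495453205 [[0.53, -0.481, 0.699, 1.35], [0.848, 0.323, -0.421, -0.475], [-0.023, 0.815, 0.579, 0.742], [0.0, 0.0, 0.0, 1.0]]
top [[446.2, 0.0, 325.9], [0.0, 446.2, 247.0], [0.0, 0.0, 1.0]] 0.01815921126591274 [[-0.023, 0.981, -0.193, 0.352], [-1.0, -0.025, -0.008, -0.003], [-0.013, 0.193, 0.981, 1.337], [0.0, 0.0, 0.0, 1.0]]
{'time_s': 0.1, 'qpos': array([-1.35157248e+00,  3.00437358e-01,  1.52150138e+00, -2.05165996e-05,
        1.32066866e+00, -6.65826142e-02]), 'joint_vel': array([ 0.0012225 , -0.00279804, -0.00092982, -0.00216581, -0.00151451,
        0.00080319]), 'tau': array([ 1.63886365e-03, -5.32636642e+01, -3.53280473e+01,  7.09598651e-02,
        2.34492804e-02, -6.31534726e-05]), 'ee_pos': array([ 0.15502123, -0.52749714,  0.22993853]), 'eef_rot': array([-3.14057884e+00, -4.76854837e-05,  2.85811522e-01]), 'force': array([ 0.26328682,  0.28581469, -0.79108542]), 'moment': array([-0.00163381, -0.06486114,  0.02279113]), 'grip_force': 0.0, 'grip_width': 0.09417147914644221}
```

View pics/scene0.png

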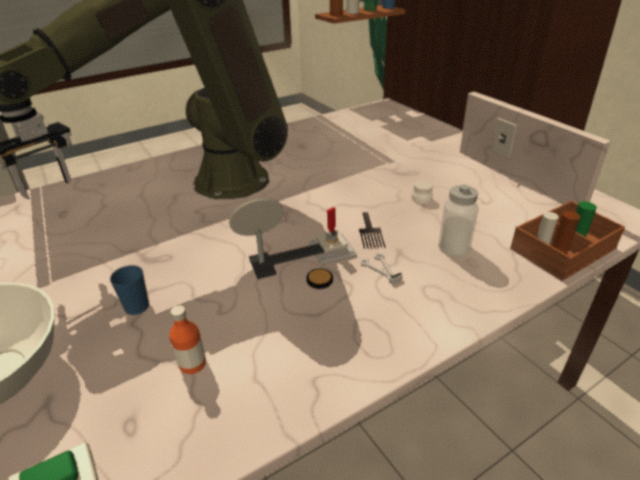

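View pics/top0.png

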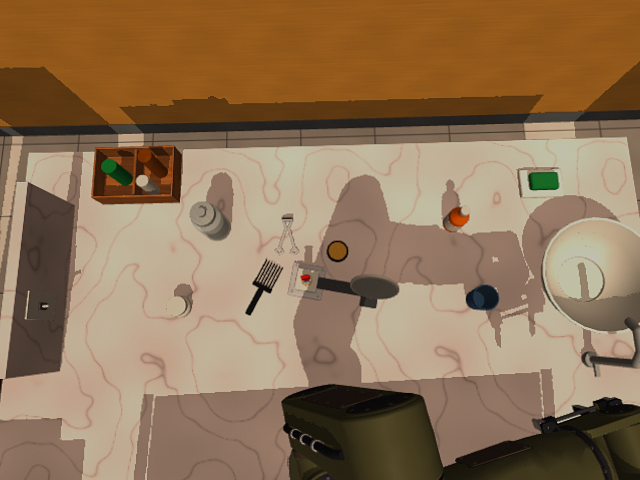

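The top view shows the red lever at about (306,278), the bar running right to the mirror at (374,288), the compact at (338,251), the curler at (288,233) and the pick at (264,285). In the scene view the lever is at about (332,222). Next I'll enlarge both.

```bash
python3 - <<'E'
from h import *
s=cv2.imread("pics/scene0.png")[190:290,240:400];t=cv2.imread("pics/top0.png")[225:315,240:400]
a=cv2.resize(s,None,fx=5,fy=5,interpolation=cv2.INTER_CUBIC)[:,:]
b=cv2.resize(t,None,fx=5,fy=5,interpolation=cv2.INTER_CUBIC)
cv2.imwrite("pics/zs.png",a);cv2.imwrite("pics/zt.png",b)
for n in("scene","top"):
    im=cv2.imread(f"pics/{n}0.png").astype(int);m=(im[:,:,2]>110)&(im[:,:,1]<70)&(im[:,:,0]<70)
    c=ctrl.camera(n)
    y,x=np.nonzero(m[200:300,290:350]);x+=290;y+=200;print(n,len(x),x.min(),x.max(),y.min(),y.max(),x.mean(),y.mean())
    if n=="top":
        print("lever at z.12",atz(c,x.mean(),y.mean(),.115))
        for u,v in((288,297),(322,302),(328,268),(292,263)):print(atz(c,u,v,.01))
E
```

```text
scene 98 328 334 208 231 330.7040816326531 218.03061224489795
top 38 301 332 253 280 306.86842105263156 275.13157894736844
lever at z.12 [0.51521011 0.06130411 0.115     ]
[0.46528992 0.12381163 0.01      ]
[0.44805292 0.02323174 0.01      ]
[0.54915007 0.00300298 0.01      ]
[0.56711055 0.11105216 0.01      ]
```

View pics/zs.png

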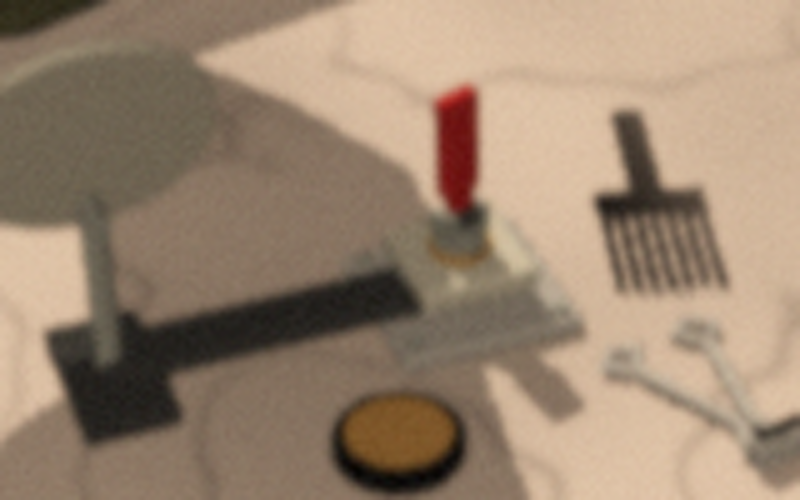

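View pics/zt.png

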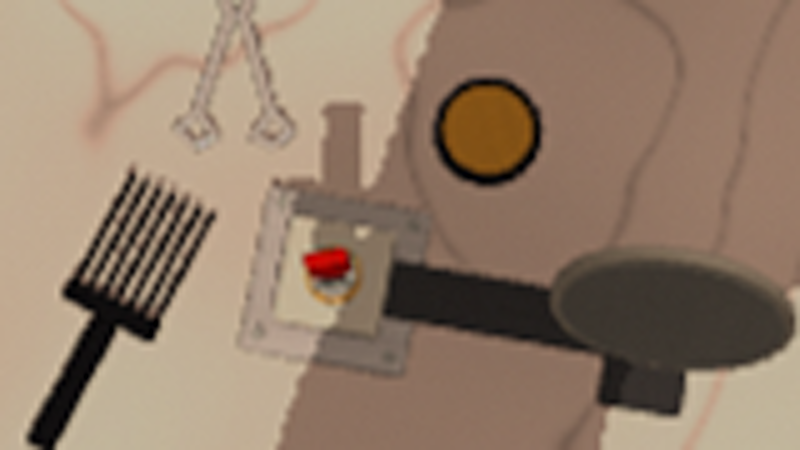

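The enlargements show the wide face of the lever turned towards about ±x. The plate corners in the top crop are at (270,183), (430,212), (405,373) and (240,345). I'll fit the pose of the clamp and lever.

```bash
cat > fit.py <<'E'
from h import *
from scipy.optimize import least_squares,minimize
def Rz(a):return np.array([[np.cos(a),-np.sin(a),0],[np.sin(a),np.cos(a),0],[0,0,1]])
ct,cs=ctrl.camera("top"),ctrl.camera("scene")
pc=np.array([(270,183),(430,212),(405,373),(240,345)])/5+[239.6,224.6]
loc=[(.05,.05),(.05,-.05),(-.05,-.05),(-.05,.05)]
f=lambda p:np.ravel([np.array(proj(ct,np.array([p[0],p[1],.01])+Rz(p[2])@np.array([*l,0])))-q for l,q in zip(loc,pc)])
r=least_squares(f,[.51,.06,-.16]);print("clamp",r.x,"res",r.fun.round(1))
print("brass top",atz(ct,306.4,280.4,.036))
X=np.array([]);
def red(c):
    im=c["img"].astype(float);return np.clip((im[...,0]-1.3*np.maximum(im[...,1],im[...,2]))/90,0,1)
S=8
def sil(c,box,pts):
    u0,v0,w,h=box;q=np.array([proj(c,p) for p in pts]);q=((q-[u0-.5,v0-.5])*S)
    m=np.zeros((h*S,w*S),np.float32);cv2.fillConvexPoly(m,cv2.convexHull((q*16).astype(np.int32).reshape(-1,1,2)),1,cv2.LINE_AA,4)
    return cv2.resize(m,(w,h),interpolation=cv2.INTER_AREA)
B=[(ct,(290,262,32,30)),(cs,(318,200,26,36))]
D=[cv2.GaussianBlur(red(c)[b[1]:b[1]+b[3],b[0]:b[0]+b[2]],(0,0),.6) for c,b in B]
def lev(p):
    x,y,phi,fold=p[:4]; a=np.array([np.cos(phi),np.sin(phi),0]);h=np.cross([0,0,1],a)
    z=np.cos(fold)*np.array([0,0,1])+np.sin(fold)*a;n=np.cos(fold)*a-np.sin(fold)*np.array([0,0,1])
    o=np.array([x,y,.054]);return [o+z*l+h*s*.012+n*t*.0045 for l in(.017,.073) for s in(-1,1) for t in(-1,1)]
def cost(p):
    e=0
    for i,((c,b),d) in enumerate(zip(B,D)):
        m=cv2.GaussianBlur(sil(c,b,lev(p)),(0,0),1.0);e+=((m-d)**2).sum()
    return e
if __name__=="__main__":
    for phi in(-.3,0,.3,.6):
      for fo in(-.08,0,.08):
        q=minimize(cost,[*r.x[:2],phi,fo],method="Nelder-Mead",options=dict(initial_simplex=[[r.x[0]+a,r.x[1]+b,phi+c,fo+d] for a,b,c,d in[(0,0,0,0),(.004,0,0,0),(0,.004,0,0),(0,0,.15,0),(0,0,0,.05)]],maxiter=150))
        print(q.x.round(4),round(q.fun,2))
E
python3 fit.py
```

```text
clamp [ 0.51418807  0.06710391 -0.19118601] res [-0.2 -0.1  0.5 -0.5 -0.1  0.3 -0.3  0.3]
brass top [0.51023028 0.06705428 0.036     ]
[ 0.513   0.0665  0.5792 -0.0231] 9.36
[ 0.5136  0.0661  0.5871 -0.0226] 9.37
[ 0.5134  0.0665  0.588  -0.0297] 9.3
[ 0.5132  0.0662  0.5532 -0.0163] 9.55
[ 0.5132  0.0665  0.5814 -0.0264] 9.27
[ 0.5135  0.0662  0.5744 -0.025 ] 9.35
[ 0.5132  0.0663  0.5826 -0.0207] 9.3
[ 0.5137  0.0662  0.5868 -0.026 ] 9.36
[ 0.5131  0.0666  0.5813 -0.0248] 9.35
[ 0.5136  0.0663  0.6026 -0.0283] 9.42
[ 0.5134  0.0666  0.5793 -0.0297] 9.32
[ 0.5131  0.0662  0.5769 -0.0206] 9.35
```

```bash
python3 - <<'E'
from fit import *
for phi in(.1,.25,.4,.5,.6,.7,.8):
    q=[minimize(lambda p:((cv2.GaussianBlur(sil(*B[i],lev([p[0],p[1],phi,p[2]])),(0,0),1.)-D[i])**2).sum(),[.5133,.0664,-.02],method="Nelder-Mead",options=dict(initial_simplex=[[.5133,.0664,-.02],[.517,.0664,-.02],[.5133,.07,-.02],[.5133,.0664,.03]],maxiter=100)) for i in(0,1)]
    print(phi,[(k.x.round(4),round(k.fun,2)) for k in q])
out=[]
for (c,b) in B:
    u,v,w,h=b;k=12;im=cv2.resize(c["img"][v:v+h,u:u+w,::-1],None,fx=k,fy=k,interpolation=cv2.INTER_CUBIC)
    for phi,col in((.58,(255,0,0)),(.2,(0,255,0))):
        hu=cv2.convexHull(np.array([((np.array(proj(c,p))-[u-.5,v-.5])*k) for p in lev([.5133,.0664,phi,-.02])]).astype(np.int32))
        cv2.polylines(im,[hu],True,col,1)
    out.append(cv2.copyMakeBorder(im,0,432-h*k,0,8,cv2.BORDER_CONSTANT))
cv2.imwrite("pics/ov.png",np.hstack(out))
E
```

```text
clamp [ 0.51418807  0.06710391 -0.19118601] res [-0.2 -0.1  0.5 -0.5 -0.1  0.3 -0.3  0.3]
brass top [0.51023028 0.06705428 0.036     ]
0.1 [(array([ 0.5132,  0.0672, -0.0297]), np.float64(1.26)), (array([0.5144, 0.0641, 0.0053]), np.float64(23.24))]
0.25 [(array([ 0.5131,  0.0675, -0.0289]), np.float64(1.3)), (array([0.5128, 0.0642, 0.0202]), np.float64(17.09))]
0.4 [(array([ 0.5131,  0.0677, -0.03  ]), np.float64(2.01)), (array([ 0.5153,  0.0645, -0.0177]), np.float64(9.32))]
0.5 [(array([ 0.5128,  0.0677, -0.0257]), np.float64(2.85)), (array([ 0.5163,  0.0642, -0.0274]), np.float64(5.13))]
0.6 [(array([ 0.5128,  0.068 , -0.0264]), np.float64(4.04)), (array([ 0.5168,  0.0645, -0.0356]), np.float64(2.83))]
0.7 [(array([ 0.5126,  0.0676, -0.0146]), np.float64(5.46)), (array([ 0.5175,  0.0643, -0.0405]), np.float64(3.03))]
0.8 [(array([0.5117, 0.0668, 0.0071]), np.float64(7.1)), (array([ 0.5185,  0.0642, -0.0527]), np.float64(6.35))]
```

View pics/ov.png

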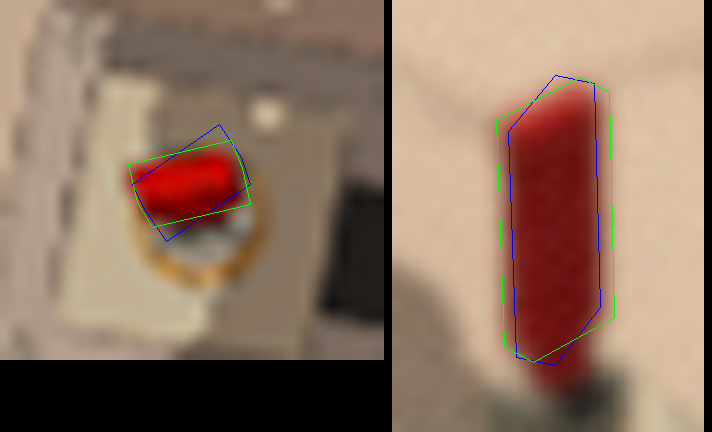

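The green outline fits the top view: the lever's thickness direction is about 0.2 rad from world x, and the axis is near (0.513, 0.067). The lean is close to zero. I'll approach high, with yaw about 1.77.

Call:
apply_moves([
  [0, 0, 0, 4, 0, 0, 0],
  [0, 0, 0, 4, 0, 0, 0],
  [0, 0, 0, 3, 0, 0, 0],
  [0, 2.2, 3.5, 0, 0, 0, 0.09],
  [0, 2.2, 3.5, 0, 0, 0, 0.09],
  [0, 2.2, 3.5, 0, 0, 0, 0.09],
  [0, 2.2, 3.5, 0, 0, 0, 0.09],
  [0, 2.2, 3.5, 0, 0, 0, 0.09],
  [0, 2.2, 3.5, 0, 0, 0, 0.09],
  [0, 2.2, 3.5, 0, 0, 0, 0.09],
])

```text
time_s: 1.4
ee_pos: [0.3095, -0.2811, 0.3406]
eef_rot: [3.141, 0.0, 0.919]
force: [0.5, 0.0, 1.4]
grip_width: 0.0943
grip_force: 0.0
```

Call:
apply_moves([
  [0, 2.2, 3.5, 0, 0, 0, 0.09],
  [0, 2.2, 3.5, 0, 0, 0, 0.09],
  [0, 2.2, 3.5, 0, 0, 0, 0.09],
  [0, 2.2, 3.5, 0, 0, 0, 0.09],
  [0, 2.2, 3.5, 0, 0, 0, 0.09],
  [0, 2.2, 3.5, 0, 0, 0, 0.09],
  [0, 2.2, 3.5, 0, 0, 0, 0.09],
  [0, 2.2, 3.5, 0, 0, 0, 0.09],
  [0, 2.2, 3.5, 0, 0, 0, 0.09],
  [0, 0, 0, 0, 0, 0, 0],
])

```text
time_s: 2.4
ee_pos: [0.5082, 0.0355, 0.3396]
eef_rot: [-3.141, -0.001, 1.732]
force: [-0.4, -0.5, -1.0]
grip_width: 0.094
grip_force: 0.0
```

Call:
apply_moves([
  [0, 0.5, 3.1, 0, 0, 0, 0.04],
  [0, 0, 0, -3, 0, 0, 0],
  [0, 0, 0, -4, 0, 0, 0],
  [0, 0, 0, -4, 0, 0, 0],
  [0, 0, 0, -4, 0, 0, 0],
  [0, 0, 0, -3, 0, 0, 0],
  [0, 0, 0, -2, 0, 0, 0],
  [0, 0, 0, -2, 0, 0, 0],
  [0, 0, 0, -1.2, 0, 0, 0],
  [0, 0, 0, 0, 0, 0, 0],
])

```text
time_s: 3.4
ee_pos: [0.5114, 0.0629, 0.1074]
eef_rot: [-3.139, -0.0, 1.765]
force: [-0.1, 0.5, 0.5]
grip_width: 0.0941
grip_force: 0.0
```

```bash
python3 - <<'E'
from h import *
o=ctrl.get_obs();print(o["ee_pos"],o["eef_rot"],o["force"],o["qpos"])
a=snap("scene","s1")["img"];b=snap("top","t1")["img"]
a=cv2.resize(a[150:270,280:380,::-1],None,fx=4,fy=4,interpolation=cv2.INTER_CUBIC)
b=cv2.resize(b[225:325,258:358,::-1],(400,400),interpolation=cv2.INTER_CUBIC)
b=cv2.copyMakeBorder(b,0,80,0,0,cv2.BORDER_CONSTANT);cv2.imwrite("pics/c1.png",np.hstack([a,b]))
E
```

```text
[0.5113804  0.06289583 0.1073638 ] [-3.13933106e+00 -2.46799153e-04  1.76504701e+00] [-0.14907088  0.4828261   0.46555826] [ 5.13192802e-02  3.64541493e-01  1.74452047e+00 -9.05720601e-05
  1.03480437e+00 -1.42885340e-01]
```

View pics/c1.png

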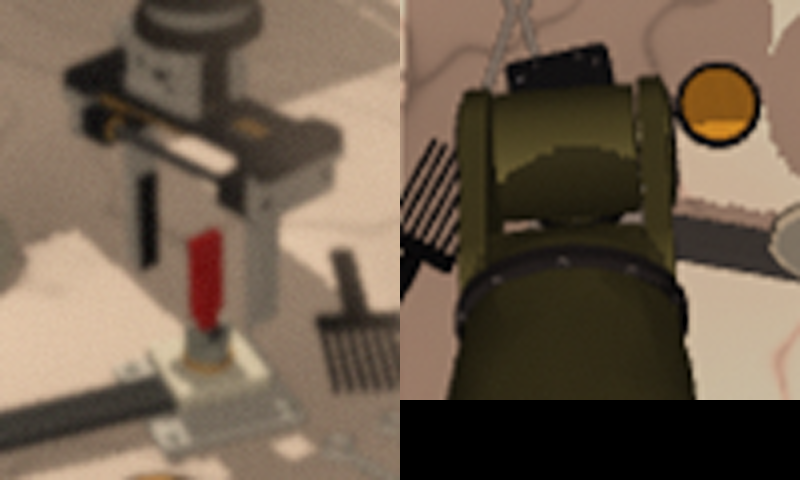

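The lever stands between the two fingers in the left crop. I'll centre the tool on the axis and close softly.

Call:
apply_moves([
  [0, 0.15, 0.35, 0, 0, 0, 0],
  [255, 0, 0, 0, 0, 0, 0],
  [255, 0, 0, 0, 0, 0, 0],
  [255, 0, 0, 0, 0, 0, 0],
  [255, 0, 0, 0, 0, 0, 0],
  [255, 0, 0, 0, 0, 0, 0],
  [255, 0, 0, 0, 0, 0, 0],
  [255, 0, 0, 0, 0, 0, 0],
  [255, 0, 0, 0, 0, 0, 0],
  [255, 0, 0, 0, 0, 0, 0],
], grip_force=15)

```text
time_s: 4.5
ee_pos: [0.5136, 0.0668, 0.1084]
eef_rot: [3.142, 0.0, 1.766]
force: [-0.1, -0.3, 0.3]
grip_width: 0.0256
grip_force: 0.0
```

```bash
cat > st.py <<'E'
from h import *
o=ctrl.get_obs()
for k in("ee_pos","eef_rot","force","moment","grip_force","grip_width"):print(k,np.round(o[k],4))
print("q6",o["qpos"][5],"t",o["time_s"])
E
python3 st.py
```

```text
ee_pos [0.5136 0.0668 0.1084]
eef_rot [3.1415 0.     1.7658]
force [-0.1461 -0.2829  0.2758]
moment [-0.0437 -0.1166  0.0321]
grip_force 0.0
grip_width 0.0256
q6 -0.13633630271134223 t 4.5
```

Call:
apply_moves([
  [255, 0, 0, 0, 0, 0, 0],
  [255, 0, 0, 0, 0, 0, 0],
  [255, 0, 0, 0, 0, 0, 0],
  [255, 0, 0, 0, 0, 0, 0],
  [255, 0, 0, 0, 0, 0, 0],
])

```text
time_s: 5.0
ee_pos: [0.5137, 0.0668, 0.1085]
eef_rot: [3.141, 0.0, 1.766]
force: [1.3, -0.7, -0.0]
grip_width: 0.0091
grip_force: 14.9
```

```bash
python3 st.py
```

```text
ee_pos [0.5137 0.0668 0.1085]
eef_rot [3.1412 0.     1.7657]
force [ 1.3122 -0.7413 -0.041 ]
moment [-0.0699 -0.5363 -0.0605]
grip_force 14.89
grip_width 0.0091
q6 -0.13627457113525304 t 5.0
```

Call:
apply_moves([
  [255, 0, 0, 0, 0, 0, 0],
  [255, 0, 0, 0, 0, 0, -0.1],
  [255, 0, 0, 0, 0, 0, -0.1],
  [255, 0, 0, 0, 0, 0, -0.1],
  [255, 0, 0, 0, 0, 0, -0.1],
  [255, 0, 0, 0, 0, 0, 0],
  [255, 0, 0, 0, 0, 0, 0],
], grip_force=22)

```text
time_s: 5.7
ee_pos: [0.5139, 0.0668, 0.1086]
eef_rot: [3.141, -0.0, 1.369]
force: [4.9, -0.0, -1.7]
grip_width: 0.009
grip_force: 22.0
```

```bash
python3 st.py
```

```text
ee_pos [0.5139 0.0668 0.1086]
eef_rot [ 3.1407e+00 -2.0000e-04  1.3687e+00]
force [ 4.9485e+00 -2.7000e-03 -1.6833e+00]
moment [-0.0949 -1.2785 -0.0945]
grip_force 21.9571
grip_width 0.009
q6 0.26075643191354175 t 5.7
```

Call:
apply_moves([
  [255, 0.1, 0, 0, 0, 0, -0.1],
  [255, 0, 0, 0, 0, 0, -0.1],
  [255, 0, 0, 0, 0, 0, -0.1],
  [255, 0, 0, 0, 0, 0, -0.1],
])

```text
time_s: 6.1
ee_pos: [0.5144, 0.0667, 0.1085]
eef_rot: [-3.141, 0.001, 0.965]
force: [0.6, 0.2, 1.0]
grip_width: 0.009
grip_force: 22.0
```

```bash
python3 st.py
```

```text
ee_pos [0.5144 0.0667 0.1085]
eef_rot [-3.1413e+00  6.0000e-04  9.6490e-01]
force [0.6497 0.2299 0.9712]
moment [-0.4124 -0.4051  0.1334]
grip_force 22.004
grip_width 0.009
q6 0.6646288830369259 t 6.1
```

Call:
apply_moves([
  [255, 0, 0, 0, 0, 0, -0.1],
  [255, 0, 0, 0, 0, 0, -0.1],
  [255, 0, 0, 0, 0, 0, -0.1],
  [255, 0, 0, 0, 0, 0, -0.05],
])

```text
time_s: 6.5
ee_pos: [0.5145, 0.0666, 0.1085]
eef_rot: [3.141, 0.0, 0.615]
force: [1.2, -2.6, 0.4]
grip_width: 0.0085
grip_force: 22.0
```

```bash
python3 st.py
```

```text
ee_pos [0.5145 0.0666 0.1085]
eef_rot [3.1413e+00 5.0000e-04 6.1510e-01]
force [ 1.1759 -2.5944  0.4133]
moment [-0.6632 -0.5259  0.1003]
grip_force 22.0041
grip_width 0.0085
q6 1.0143431190488115 t 6.5
```

Call:
apply_moves([
  [255, 0, 0, 0, 0, 0, -0.08],
  [255, 0, 0, 0, 0, 0, -0.07],
  [255, 0, 0, 0, 0, 0, 0],
])

```text
time_s: 6.8
ee_pos: [0.5145, 0.0665, 0.1085]
eef_rot: [3.141, 0.0, 0.467]
force: [0.8, -1.2, 0.8]
grip_width: 0.0093
grip_force: 22.0
```

```bash
python3 st.py
```

```text
ee_pos [0.5145 0.0665 0.1085]
eef_rot [3.1412e+00 4.0000e-04 4.6710e-01]
force [ 0.7722 -1.1714  0.8466]
moment [-0.8667 -0.4931 -0.1434]
grip_force 21.9664
grip_width 0.0093
q6 1.1622844684225255 t 6.8
```

Call:
apply_moves([
  [255, 0, 0, 0, 0, 0, -0.06],
  [255, 0, 0, 0, 0, 0, -0.06],
])

```text
time_s: 7.0
ee_pos: [0.5145, 0.0665, 0.1085]
eef_rot: [3.141, 0.0, 0.348]
force: [1.3, -3.8, 0.4]
grip_width: 0.0087
grip_force: 22.0
```

```bash
python3 st.py
```

```text
ee_pos [0.5145 0.0665 0.1085]
eef_rot [3.141e+00 4.000e-04 3.479e-01]
force [ 1.3231 -3.7786  0.3973]
moment [-0.9744 -0.5435  0.1346]
grip_force 22.0049
grip_width 0.0087
q6 1.2815273276595365 t 7.0
```

Call:
apply_moves([
  [255, 0, -0.05, 0, 0, 0, -0.06],
  [255, 0, 0, 0, 0, 0, -0.06],
])

```text
time_s: 7.2
ee_pos: [0.5145, 0.0663, 0.1085]
eef_rot: [3.142, 0.0, 0.228]
force: [1.4, -0.6, 0.8]
grip_width: 0.0087
grip_force: 22.0
```

```bash
python3 st.py
```

```text
ee_pos [0.5145 0.0663 0.1085]
eef_rot [3.1415e+00 1.0000e-04 2.2770e-01]
force [ 1.371  -0.5935  0.8105]
moment [-0.4779 -0.402   0.1298]
grip_force 22.0037
grip_width 0.0087
q6 1.4006313986172958 t 7.2
```

Call:
apply_moves([
  [255, 0, 0, 0, 0, 0, -0.06],
  [255, 0, 0, 0, 0, 0, -0.06],
])

```text
time_s: 7.4
ee_pos: [0.5145, 0.0662, 0.1085]
eef_rot: [3.141, 0.0, 0.108]
force: [1.9, -2.2, -0.3]
grip_width: 0.0088
grip_force: 22.0
```

```bash
python3 st.py
```

```text
ee_pos [0.5145 0.0662 0.1085]
eef_rot [3.1413e+00 2.0000e-04 1.0780e-01]
force [ 1.8977 -2.1602 -0.3192]
moment [-0.5295 -0.4428  0.1518]
grip_force 22.0037
grip_width 0.0088
q6 1.5207081249309444 t 7.4
```

Call:
apply_moves([
  [255, 0, 0, 0, 0, 0, -0.06],
  [255, 0, 0, 0, 0, 0, -0.06],
])

```text
time_s: 7.6
ee_pos: [0.5145, 0.0662, 0.1085]
eef_rot: [3.141, 0.0, -0.012]
force: [1.3, -1.1, 0.5]
grip_width: 0.0092
grip_force: 22.0
```

```bash
python3 st.py
```

```text
ee_pos [0.5145 0.0662 0.1085]
eef_rot [ 3.1412e+00  2.0000e-04 -1.2200e-02]
force [ 1.2865 -1.1166  0.5426]
moment [-0.7127 -0.4449  0.0969]
grip_force 22.0037
grip_width 0.0092
q6 1.6406829821561377 t 7.6
```

Call:
apply_moves([
  [255, 0, 0, 0, 0, 0, -0.06],
  [255, 0, 0, 0, 0, 0, -0.06],
])

```text
time_s: 7.8
ee_pos: [0.5144, 0.0663, 0.1085]
eef_rot: [3.141, 0.0, -0.132]
force: [-0.1, -0.5, 1.7]
grip_width: 0.0097
grip_force: 23.6
```

```bash
python3 st.py|grep -v eef
```

```text
ee_pos [0.5144 0.0663 0.1085]
force [-0.0905 -0.4586  1.6578]
moment [-0.3967 -0.1017  0.5018]
grip_force 23.5938
grip_width 0.0097
q6 1.7603342035960028 t 7.8
```

Call:
apply_moves([
  [255, 0, 0, 0, 0, 0, -0.06],
  [255, 0, 0, 0, 0, 0, -0.06],
])

```text
time_s: 8.0
ee_pos: [0.5143, 0.0663, 0.1085]
eef_rot: [3.141, 0.001, -0.252]
force: [0.5, -1.9, 1.9]
grip_width: 0.0113
grip_force: 26.1
```

```bash
python3 st.py|grep -v eef
```

```text
ee_pos [0.5143 0.0663 0.1085]
force [ 0.5293 -1.9092  1.9288]
moment [-0.4254 -0.1461  0.5876]
grip_force 26.1358
grip_width 0.0113
q6 1.8802256744745174 t 8.0
```

The bolt bit at about 1.87 rad of turn: the moment rose from 0.12 to 0.5–0.59 N m and the blade twisted in the pads. I'll stop here and ease the twist off the tool.

Call:
apply_moves([
  [255, 0, 0, 0, 0, 0, 0.06],
  [255, 0, 0, 0, 0, 0, 0.05],
  [255, 0, 0, 0, 0, 0, 0],
])

```text
time_s: 8.3
ee_pos: [0.5143, 0.0663, 0.1085]
eef_rot: [3.141, 0.001, -0.14]
force: [-0.7, -1.8, 2.1]
grip_width: 0.0096
grip_force: 21.3
```

```bash
python3 st.py
```

```text
ee_pos [0.5143 0.0663 0.1085]
eef_rot [ 3.1413e+00  6.0000e-04 -1.3970e-01]
force [-0.6818 -1.8127  2.0721]
moment [-0.4589  0.0447  0.202 ]
grip_force 21.34
grip_width 0.0096
q6 1.7681921256942907 t 8.3
```

Snug, with only 0.2 N m of positive residual. I'll open the jaws partway, then nudge the lever to learn which way it folds.

Call:
apply_moves([
  [150, 0, 0, 0, 0, 0, 0],
  [150, 0, 0, 0, 0, 0, 0],
  [150, 0, 0, 0, 0, 0, 0],
  [150, 0, 0, 0, 0, 0, 0],
  [150, 0, 0.4, 0, 0, 0, 0],
  [150, 0, 0.4, 0, 0, 0, 0],
  [150, 0, 0.4, 0, 0, 0, 0],
  [150, 0, 0, 0, 0, 0, 0],
])

```text
time_s: 9.1
ee_pos: [0.5145, 0.0789, 0.1084]
eef_rot: [-3.142, 0.0, -0.144]
force: [0.2, 1.0, -0.5]
grip_width: 0.039
grip_force: 0.0
```

```bash
python3 st.py
```

```text
ee_pos [0.5145 0.0789 0.1084]
eef_rot [-3.1416  0.     -0.1435]
force [ 0.1723  0.9579 -0.4565]
moment [0.0739 0.0257 0.015 ]
grip_force 0.0
grip_width 0.039
q6 1.796116575023781 t 9.1
```

Call:
apply_moves([
  [150, 0, 0.2, 0, 0, 0, 0],
  [150, 0, 0.15, 0, 0, 0, 0],
  [150, 0, 0.1, 0, 0, 0, 0],
  [150, 0, 0, 0, 0, 0, 0],
])

```text
time_s: 9.5
ee_pos: [0.5146, 0.0824, 0.1085]
eef_rot: [3.141, -0.0, -0.144]
force: [-0.6, -4.8, 1.1]
grip_width: 0.0387
grip_force: 2.6
```

```bash
python3 st.py
```

```text
ee_pos [0.5146 0.0824 0.1085]
eef_rot [ 3.1407e+00 -2.0000e-04 -1.4420e-01]
force [-0.618  -4.8415  1.0823]
moment [-1.0044  0.0637  0.006 ]
grip_force 2.5895
grip_width 0.0387
q6 1.8043948541032038 t 9.5
```

Call:
apply_moves([
  [150, 0, 0.15, 0, 0, 0, 0],
  [150, 0, 0.15, 0, 0, 0, 0],
  [150, 0, 0, 0, 0, 0, 0],
])

```text
time_s: 9.8
ee_pos: [0.5147, 0.0853, 0.1086]
eef_rot: [3.141, -0.001, -0.144]
force: [0.2, -6.3, 2.2]
grip_width: 0.0385
grip_force: 2.9
```

```bash
python3 st.py
```

```text
ee_pos [0.5147 0.0853 0.1086]
eef_rot [ 3.1406e+00 -6.0000e-04 -1.4420e-01]
force [ 0.2133 -6.3438  2.1756]
moment [-1.1205  0.0033  0.0524]
grip_force 2.9357
grip_width 0.0385
q6 1.8101442469131324 t 9.8
```

The lever yields toward +y (about 3 mm for 1.5 N more), so that is the fold side, away from the mirror. I'll raise the fingertip to about 60 mm on the blade and drive it along the fold arc.

Call:
apply_moves([
  [150, 0, -0.4, 0, 0, 0, 0],
  [150, 0, 0, 1.5, 0, 0, 0],
  [150, 0, 0, 1.5, 0, 0, 0],
  [150, 0.1, 0.9, 0, 0, 0, 0],
  [150, 0.1, 0.7, -0.1, 0, 0, 0],
  [150, 0.1, 0.75, -0.2, 0, 0, 0],
  [150, 0.1, 0.8, -0.4, 0, 0, 0],
  [150, 0.1, 0.8, -0.4, 0, 0, 0],
  [150, 0, 0, 0, 0, 0, 0],
])

```text
time_s: 10.7
ee_pos: [0.519, 0.1222, 0.1261]
eef_rot: [3.141, 0.002, -0.143]
force: [-1.1, -1.6, 0.7]
grip_width: 0.039
grip_force: 0.7
```

```bash
python3 st.py
```

```text
ee_pos [0.519  0.1222 0.1261]
eef_rot [ 3.141e+00  1.900e-03 -1.431e-01]
force [-1.0609 -1.6476  0.7201]
moment [-0.31    0.0898  0.0427]
grip_force 0.7235
grip_width 0.039
q6 1.8764497343459032 t 10.7
```

Call:
apply_moves([
  [150, 0.1, 0.6, -0.55, 0, 0, 0],
  [150, 0.1, 0.6, -0.6, 0, 0, 0],
  [150, 0, 0.4, -0.65, 0, 0, 0],
  [150, 0.1, 0.35, -0.65, 0, 0, 0],
  [150, 0, 0.2, -0.7, 0, 0, 0],
  [150, 0, 0.2, -0.7, 0, 0, 0],
  [150, 0, 0, -0.3, 0, 0, 0],
  [150, 0, 0, 0, 0, 0, 0],
])

```text
time_s: 11.5
ee_pos: [0.5226, 0.1452, 0.0856]
eef_rot: [-3.141, 0.0, -0.144]
force: [-2.7, 1.6, 4.1]
grip_width: 0.0386
grip_force: 1.7
```

```bash
python3 st.py
```

```text
ee_pos [0.5226 0.1452 0.0856]
eef_rot [-3.1409  0.     -0.1442]
force [-2.7142  1.5567  4.0724]
moment [ 0.2471  0.5605 -0.0548]
grip_force 1.68
grip_width 0.0386
q6 1.9177470792723224 t 11.5
```

Call:
apply_moves([
  [150, 0, 0, -0.15, 0, 0, 0],
  [150, 0, 0, -0.15, 0, 0, 0],
  [150, 0, 0, 0, 0, 0, 0],
])

```text
time_s: 11.8
ee_pos: [0.523, 0.1455, 0.0839]
eef_rot: [-3.14, -0.001, -0.144]
force: [-4.8, 5.0, 13.3]
grip_width: 0.0385
grip_force: 6.7
```

```bash
python3 st.py
```

```text
ee_pos [0.523  0.1455 0.0839]
eef_rot [-3.1399e+00 -1.5000e-03 -1.4430e-01]
force [-4.7734  5.038  13.326 ]
moment [ 0.6914  1.0375 -0.0975]
grip_force 6.6658
grip_width 0.0385
q6 1.91778565463735 t 11.8
```

The downward force climbed to 13 N with almost no travel, so the lever is at its stop. I'll lift straight off and look.

Call:
apply_moves([
  [150, 0, 0, 0.3, 0, 0, 0],
  [150, 0, 0, 2, 0, 0, 0],
  [150, 0, 0, 4, 0, 0, 0],
  [150, 0, 0, 4, 0, 0, 0],
  [150, 0, 0, 4, 0, 0, 0],
  [150, -4, 0, 4, 0, 0, 0],
  [150, -4, 0, 4, 0, 0, 0],
  [150, -4, 0, 0, 0, 0, 0],
  [150, -4, 0, 0, 0, 0, 0],
  [150, 0, 0, 0, 0, 0, 0],
])

```text
time_s: 12.8
ee_pos: [0.3693, 0.1448, 0.2972]
eef_rot: [-3.14, -0.002, -0.143]
force: [-0.0, -0.0, 0.2]
grip_width: 0.0385
grip_force: 0.0
```

```bash
python3 - <<'E'
from h import *
a=snap("scene","s2")["img"];b=snap("top","t2")["img"]
a=cv2.resize(a[195:285,290:390,::-1],(400,360),interpolation=cv2.INTER_CUBIC)
b=cv2.resize(b[235:325,258:358,::-1],(400,360),interpolation=cv2.INTER_CUBIC)
cv2.imwrite("pics/c2.png",np.hstack([a,b]))
E
python3 st.py
```

```text
ee_pos [0.372  0.1449 0.2971]
eef_rot [-3.1408e+00 -1.8000e-03 -1.4380e-01]
force [0.1353 0.9098 0.4009]
moment [0.0157 0.0501 0.0597]
grip_force 0.0
grip_width 0.0387
q6 1.994248925716983 t 12.9
```

View pics/c2.png

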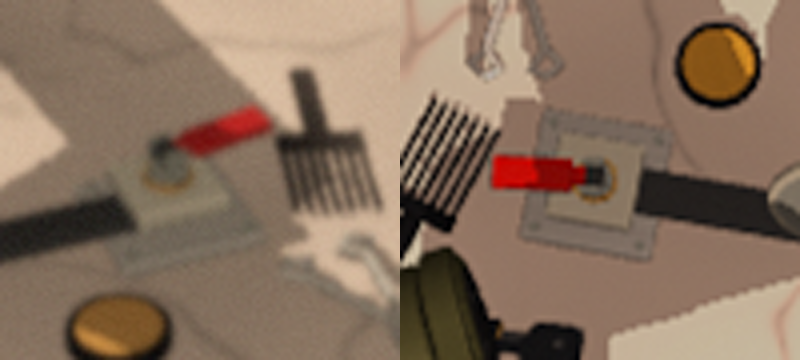

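The lever lies flat toward +y, at the expected angle with no loosening turn, and the neighbours have not moved. The arm is clear, so I'm handing in.

```bash
python3 -c "
from station import ctrl
print(ctrl.hand_in())"
```

```text
the job is handed in; nothing more can be done
None
```

I screwed the bolt clockwise about 1.9 rad until it bit, folded the red lever down to its stop, let go and handed the job in; no verdict came back. The torque peaked near 0.59 N m, just under the 0.6 N m slip point, so any slip of the insert should be small, though I did not measure its mark.

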